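Hold a spring clamp open around the edge of the taller card

TASK

Pick up the spring clamp by its two tails, squeeze it wide open, and hold it level, at about half the card's height, with its open jaws around the upright front edge of the taller card: a jaw on each side, reaching about 2 cm past the edge, neither touching the card, so that I can slip a backing strip in between. Finish while still holding it open there; do not let go or put it down. Do not bump either card, and leave everything else where it stands.

Things in the scene. Friction and masses are not known exactly. Their poses are not given: they have to be found in the camera images.
- clamp_grip (a point): Spring clamp: red plastic, two levers on a rivet with a coil spring, 136 mm long, 17 mm thick, 55 g, lying flat. Point between the tails where they are squeezed, at mid thickness (9 mm up), 47 mm from the rivet, 23 mm from the tail ends. z up, -y towards the jaws, whose tips are 103 mm away. Width over the tails here 64 mm shut, 49 mm fully open (faces then parallel); 71 mm at the ends.
- clamp_jaw (a joint): Opening angle of the spring clamp, rad: 0 shut (as the spring holds it), 0.33 fully open, where a stop ends the travel and the jaw tips stand 27 mm apart. Each tail needs about 3 N to begin and 6 N to reach the stop. Gripped against the stop with 15 N or so it stays level, centred and square between the fingers, its jaws spread equally to both sides; held more weakly it droops.
- clamp_tip_a (a point): Inner corner of the tip of one jaw of the spring clamp (the one on its +x side), at mid thickness. Same axes as clamp_grip at rest.
- clamp_tip_b (a point): Inner corner of the tip of the other jaw (on the -x side). At rest the two tip points are 8 mm apart.
- tall_card: Taller of two upright white foam-board cards in fixed slotted wooden feet: 8 mm thick (y), 110 mm long (x), top 150 mm above the table. Origin on the table under the card's middle; z up, x along the card away from its free upright front edge, which is at x = -55 mm and faces the robot. Foot: x -15 to +55 mm, 64 mm wide, 22 mm high.
- tall_card_edge (a point): Middle of the tall card's upright front edge, 75 mm above the table, centred in the 8 mm thickness. Same axes as tall_card.
- low_card: The lower card: the same card and foot, but only 80 mm high. Not to be used. Origin and axes as for tall_card. The two cards may stand either way round, left and right.
- bottle_mid (a point): Bystander: small white screw-capped paint bottle, 50 mm across and 94 mm tall, behind the two cards and between them. Point at its centre.
- mug_mid (a point): Bystander: white tea mug with a handle, 92 mm across and 95 mm tall, on the left. Point at its centre.
- tin_mid (a point): Bystander: round tin, 76 mm across and 58 mm tall, on the right. Point at its centre.
- sander_mid (a point): Bystander: cork sanding block, 64 x 106 x 29 mm, on the right. Point at its centre.
- marker_pen_mid (a point): Bystander: white marker pen with a black cap, 135 mm long and 17 mm thick, lying on the left. Point at its centre.
Not all that is in view belongs to the job. There is more than one size of the part that bears clamp_grip; the job needs the middle-sized.

How it is judged:
By the outcome, as a careful person would: the job done as asked, in the order asked, and still so for the second after the job is handed in, while the arm keeps its last pose, push and grip.
It also fails if it takes over 32 s, if anything falls off the work surface, if the arm or the gripper's body presses on something with over 40 N, if the wrist force passes 120 N, or if a joint passes its speed limit or range.

ROBOT

A 6-joint arm with a two-finger parallel gripper is mounted at the origin on a cart in front of the work surface, level with it; the furniture and walls round the work are solid. World frame = base frame: x ahead of the robot, y to its left, z up, the work surface at z = 0. Lengths are in m, angles in rad, forces in N, time in s.
With the tool pointing down it reaches from about 0.35 to 0.975 m from the base axis. Payload 4.9 kg.
Tool frame: the origin (TCP) lies midway between the tips of the shut fingers; the grasp point (between the pads) lies 19 mm behind it; z points along the fingers, y is the line along which they close (so a half turn about z gives the same grasp; the last joint's range is limited). The gripper opens to 85 mm and grips with 20 to 120 N. Pads are 22 mm wide; open, the fingers measure 114 mm over their backs; the gripper's body (76 mm by 85 mm) begins 54 mm behind the grasp point. The pads swing forward as they close: fully open they stand 13 mm farther back than shut.
Start: joints at [1.095, 0.053, 1.613, -0, 1.476, -0.119], TCP at [0.218, 0.586, 0.211] pointing down, gripper open.
Joint ranges: [-3.01, 3.01], [-1.01, 2.22], [0.06, 2.58], [-1.02, 4.17], [0.09, 2.62], [-3.14, 3.14]. Speed limits (rad/s): [2.57, 2.57, 3.14, 3.14, 3.14, 3.14].

INTERFACE

Orientations are given as a rotation vector (axis times angle).
In Python, from station import telemetry, optics, ctrl gives the robot as it stands.
- The arm moves only by the shell command python3 -m pendant 'ROWS' [FORCE]. ROWS is JSON, one flat list of numbers, 7 for each row, row after row: the turn, a rotation vector about the tool's x, y, z as a fraction of full scale, then the shift along the tool's x, y, z as a fraction of full scale, then the opening, from 0 (shut) to 1 (fully open). In form: [ax, ay, az, tx, ty, tz, fingers, ax, ay, az, tx, ty, tz, fingers, ...]. A call has 1 to 12 rows; each row is the pose to reach, as a shift and turn from the pose commanded when the call began, along the tool's axes at that moment; what a row does not reach only later rows make up. Full scale, the value 1, is 300 mm for a shift and 30 degrees for a turn. A row lasts 1/8 s, in which the tool goes at most 62.5 mm and 10.7 degrees, less where a joint would pass 70% of its speed; a pose out of reach is approached as far as the arm can. A call with a number of a shift or a turn outside -1 to 1 is refused whole. A call with a gripper value outside its range is refused whole. The fingers move at their own pace and stop on an object; FORCE is the grip in N (left out, the last holds). Time passes only in rows, so rows that repeat a pose let the fingers close. It gives the time, the measured TCP pose, the force, the opening and the grip force at its end, in the units of the state.
- telemetry.get_obs(): the state, without advancing time (a new reading comes with each control period).
- optics.get_image(name): name is "side" or "top" or "wrist"; returns a dict with "image" (400x640x3 uint8, red, green, blue), "depth" (400x640 float32, m along the optical axis (not along the pixel's ray), 0 where there is no reading), "fx", "fy", "cx", "cy" (pixels), "dist_coeffs" ([k1, k2, p1, p2, k3] as OpenCV has them; the pictures are not rectified), "rvec" (rotation vector, rad) and "tvec" (3), from world to camera coordinates, as OpenCV has them. Camera axes: x right, y down, z forward; pixel columns grow to the right and rows downward; lengths in m; the calibration is good to about 2 mm. A picture is of the moment at which its call begins.
- ctrl.finish_job(): hands the job in; it is judged then, once.
The state is a dict: "t": time; "q": joint angles; "dq": joint speeds; "effort": joint torques, N m; "tool_pos": TCP position; "tool_rot": TCP orientation; "contact_force": force on the tool from outside, world axes, zero at the start; "wrist_torque": the same for the moment, N m; "opening": finger opening in m; "grip_force": force on a finger pad.
Only numpy, scipy, OpenCV 4.12 (cv2) and the standard library are available. Lean on these libraries where they do the work, as an engineer would, in place of code of your own. Each camera call takes 0.05 s, during which the arm holds its last target. There are 200 camera calls.

## Working session

There is one attempt and no reset: what is moved stays moved. The work goes in short steps, Python scripts to look and compute and a shell command to move; the robot and the scene stay as the last step left them, time stands still between calls to the robot, and variables do not carry over. Pictures are saved under pics/ and viewed, at most 10 in all, crops included, and the job is handed in when it is done.

```bash
mkdir -p pics && cat > h.py <<'E'
import numpy as np, cv2
from station import telemetry, optics, ctrl
def cam(n):
    d=optics.get_image(n); d['R']=cv2.Rodrigues(np.array(d['rvec'],float))[0]; d['t']=np.array(d['tvec'],float).reshape(3)
    d['K']=np.array([[d['fx'],0,d['cx']],[0,d['fy'],d['cy']],[0,0,1.]]); d['D']=np.array(d['dist_coeffs'],float); return d
def rays(d,uv):
    p=cv2.undistortPoints(np.array(uv,float).reshape(-1,1,2),d['K'],d['D']).reshape(-1,2)
    r=np.c_[p,np.ones(len(p))]; return -d['R'].T@d['t'], r@d['R']
def plane(d,uv,z):
    o,r=rays(d,uv); return o+r*((z-o[2])/r[:,2])[:,None]
def depthpts(d,uv):
    o,r=rays(d,uv); uv=np.array(uv,int).reshape(-1,2); return o+r*d['depth'][uv[:,1],uv[:,0]][:,None]
def proj(d,P): return cv2.projectPoints(np.array(P,float).reshape(-1,3),np.array(d['rvec'],float),d['t'],d['K'],d['D'])[0].reshape(-1,2)
def save(n,im,s=1): cv2.imwrite('pics/'+n+'.png',cv2.resize(im[...,::-1],None,fx=s,fy=s,interpolation=cv2.INTER_CUBIC))
E
python3 - <<'E'
from h import *
a=cam('top');b=cam('side')
save('top0',a['image'],1.25);save('side0',b['image'],1.25)
for d in(a,b): print(-d['R'].T@d['t'],d['R'][2],d['fx'])
hsv=cv2.cvtColor(a['image'],cv2.COLOR_RGB2HSV)
m=(((hsv[...,0]<8)|(hsv[...,0]>172))&(hsv[...,1]>130)&(hsv[...,2]>60)).astype(np.uint8)
n,l,s,c=cv2.connectedComponentsWithStats(m)
for i in range(1,n):
    if s[i,4]>40: print(s[i],c[i],plane(a,[c[i]],.009))
o=telemetry.get_obs();print(o)
E
```

```text
[0.42598079 0.02058623 0.96932853] [ 0.16924565  0.00199635 -0.98557188] 362.8508447481389
[ 0.11861216 -1.24252915  0.59217357] [ 0.31773345  0.87599156 -0.36288324] 509.1441800757693
[183  62  14  13 142] [189.93661972  68.05633803] [[0.97926988 0.40833036 0.009     ]]
[376 191  30  35 187] [387.82887701 209.77005348] [[ 0.55037819 -0.14433392  0.009     ]]
[299 205  42  47 370] [316.72972973 225.23513514] [[0.5134132  0.04624275 0.009     ]]
[352 252  47  71 776] [369.71907216 285.78479381] [[ 0.35331217 -0.08786745  0.009     ]]
[313 387  56  13 527] [339.71537002 394.08918406] [[ 0.08850663 -0.00317811  0.009     ]]
{'t': 0.1, 'q': array([ 1.09499425e+00,  5.32734459e-02,  1.61419985e+00,  3.67409314e-05,
        1.47600641e+00, -1.18995989e-01]), 'dq': array([-1.39217069e-04, -2.28838027e-03, -3.24865005e-03,  8.22845026e-05,
        7.11195496e-04,  2.81994144e-04]), 'effort': array([ 4.98746540e-04, -3.94898951e+01, -3.71365285e+01, -1.28143993e-04,
        3.86243555e-03,  7.04469443e-06]), 'tool_pos': array([0.21800295, 0.58508556, 0.210071  ]), 'tool_rot': array([-5.57402215e-01, -3.09114954e+00,  2.81669722e-03]), 'contact_force': array([-0.35083912, -0.75649845, -0.08248424]), 'wrist_torque': array([0.007573  , 0.0054761 , 0.01075616]), 'grip_force': 0.0, 'opening': 0.08551852777542578}
```

View pics/top0.png

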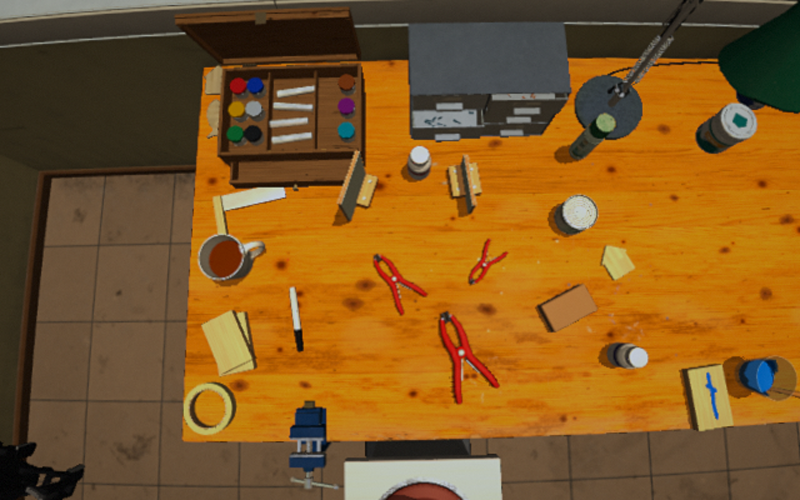

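View pics/side0.png

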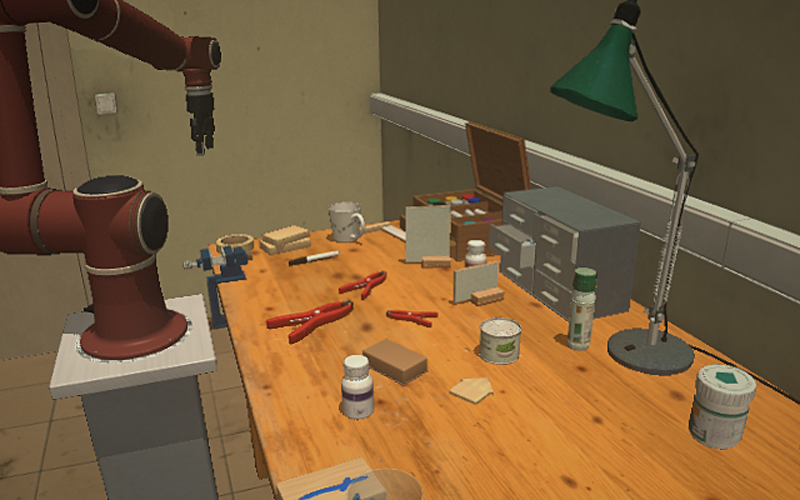

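Top view (in 1.25x pixels): there are three red clamps, at (485,262) small, (398,282) middle and (465,355) large. The taller card is the left one, at (352,185); the side view confirms it at (428,235), against the low card at (475,283). Next I'll measure the clamp lengths and the card.

```bash
python3 - <<'E'
from h import *
a=cam('top');b=cam('side')
im=a['image']; save('crop1',im[110:270,255:415],4.5)
hsv=cv2.cvtColor(im,cv2.COLOR_RGB2HSV)
m=(((hsv[...,0]<7)|(hsv[...,0]>172))&(hsv[...,1]>150)|(hsv[...,2]<60)).astype(np.uint8)
for nm,(u0,v0,u1,v1) in dict(small=(372,185,410,232),mid=(296,198,345,255),large=(345,245,402,325)).items():
    k=np.zeros_like(m);k[v0:v1,u0:u1]=m[v0:v1,u0:u1]
    n,l,s,c=cv2.connectedComponentsWithStats(k);i=1+s[1:,4].argmax()
    v,u=np.nonzero(l==i);P=plane(a,np.c_[u,v],.012)[:,:2]
    r=cv2.minAreaRect(P.astype(np.float32));print(nm,len(u),r)
# card via depth
for nm,d in(('top',a),('side',b)):
    v,u=np.nonzero(d['depth']>0);P=depthpts(d,np.c_[u,v])
    for cn,(x0,x1,y0,y1) in dict(L=(.58,.8,.06,.2),R=(.58,.8,-.18,-.06)).items():
        s=(P[:,0]>x0)&(P[:,0]<x1)&(P[:,1]>y0)&(P[:,1]<y1)&(P[:,2]>.03)&(P[:,2]<.2)
        Q=P[s];print(nm,cn,len(Q),Q.min(0),Q.max(0),np.percentile(Q[:,2],[50,95,99]))
        for z0,z1 in((.03,.07),(.07,.11),(.11,.142),(.144,.16)):
            q=Q[(Q[:,2]>z0)&(Q[:,2]<z1)]
            if len(q)>15:print('  ',z0,len(q),[np.round(x,4).tolist() for x in cv2.minAreaRect(q[:,:2].astype(np.float32))[:2]],np.round(cv2.fitLine(q[:,:2].astype(np.float32),cv2.DIST_HUBER,0,.01,.01).ravel(),4))
    if nm=='side':save('crop2',d['image'][150:260,260:420],5)
E
```

```text
small 176 ((0.5541961193084717, -0.13995903730392456), (0.04704941436648369, 0.09570597857236862), 43.236534118652344)
mid 357 ((0.516785740852356, 0.04832012206315994), (0.1287119835615158, 0.06709824502468109), 36.81782913208008)
large 780 ((0.3611413538455963, -0.08453526347875595), (0.17931760847568512, 0.0918053537607193), 21.12582778930664)
top L 1048 [0.64627986 0.10737628 0.03007952] [0.79995361 0.19991397 0.15445716] [0.09183792 0.15119722 0.15248534]
   0.03 340 [[0.7236, 0.1537], [0.0925, 0.1527]] [0.9817 0.1907 0.735  0.1481]
   0.07 381 [[0.7205, 0.1395], [0.1424, 0.0927]] [0.985  0.1728 0.7645 0.1451]
   0.11 135 [[0.6984, 0.125], [0.008, 0.1102]] [ 0.9483 -0.3174  0.6958  0.1261]
   0.144 183 [[0.7003, 0.1284], [0.0086, 0.1113]] [ 0.9495 -0.3137  0.6984  0.1287]
top R 327 [ 0.65715991 -0.11859936  0.0300124 ] [ 0.79977611 -0.06144615  0.10083872] [0.07883609 0.09781588 0.0993347 ]
   0.03 117 [[0.712, -0.1044], [0.1111, 0.0072]] [ 0.9935  0.1135  0.717  -0.104 ]
   0.07 210 [[0.7325, -0.1012], [0.1508, 0.033]] [ 0.966   0.2587  0.7352 -0.1008]
side L 1641 [0.64781049 0.09997757 0.03008956] [0.79986882 0.16260217 0.15567257] [0.08789285 0.14905788 0.15365159]
   0.03 557 [[0.7236, 0.124], [0.1475, 0.0619]] [ 0.9773 -0.212   0.7132  0.1241]
   0.07 572 [[0.7236, 0.1276], [0.1502, 0.0558]] [ 0.9763 -0.2163  0.7074  0.1248]
   0.11 351 [[0.7026, 0.1261], [0.0181, 0.1076]] [ 0.9531 -0.3026  0.6835  0.1307]
   0.144 141 [[0.7013, 0.1276], [0.0223, 0.1095]] [ 0.9559 -0.2936  0.7033  0.1249]
side R 691 [ 0.65698828 -0.12663558  0.03005038] [ 0.79794559 -0.06188045  0.10241272] [0.05996724 0.08427947 0.09940464]
   0.03 460 [[0.7139, -0.114], [0.1144, 0.016]] [ 0.9927  0.1205  0.7108 -0.1141]
   0.07 231 [[0.7314, -0.1049], [0.1504, 0.0357]] [ 0.9866  0.1634  0.7257 -0.1105]
```

View pics/crop1.png

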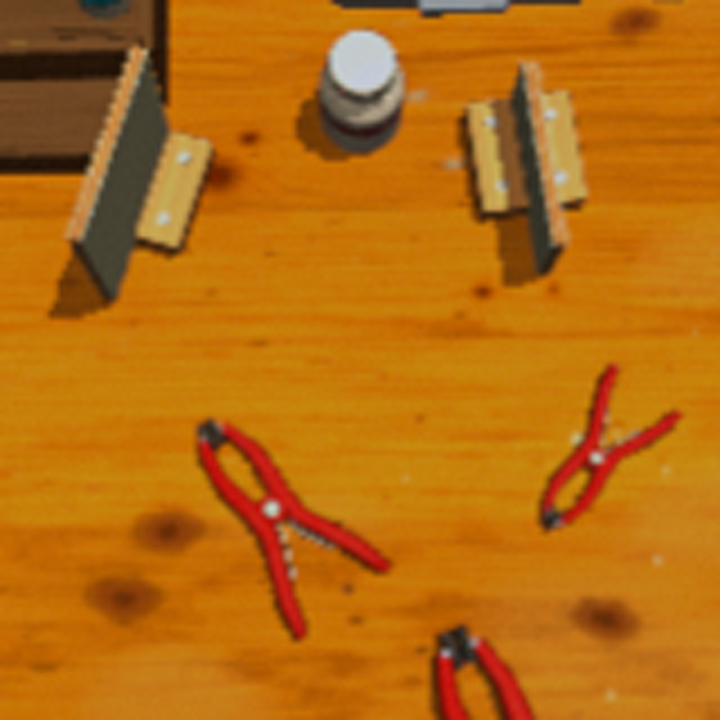

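View pics/crop2.png

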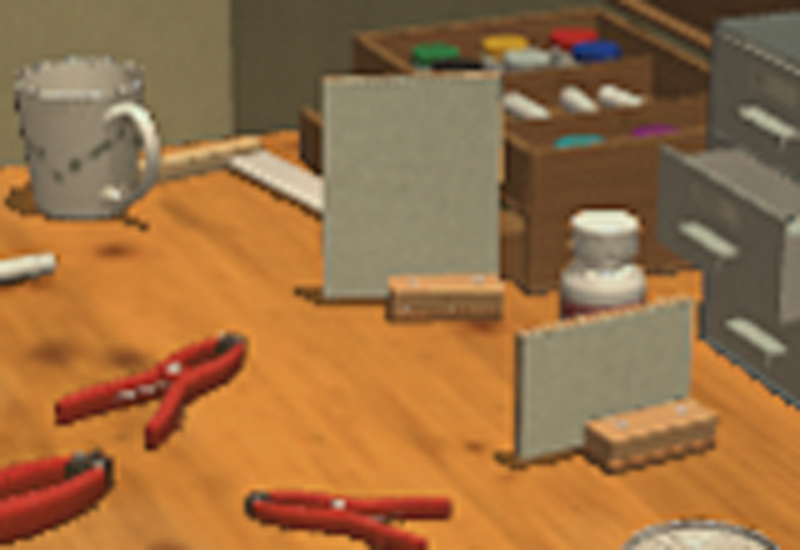

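The crops settle it. Candidates in raw top pixels are small (388,210) at about 96 mm, middle (315,224) at about 130 mm and large (370,286) at about 179 mm. The job needs the middle one (136 mm), with its jaws up-left at (302,206) and its tails towards the robot. The tall card is the left one: its rim is at z≈0.15, and it is yawed about −18°.

```bash
cat >> h.py <<'E'
def plan(pos,psi=None,R0=None,p0=None):
    "shift (fraction of 300mm) and turn (fraction of 30deg) in tool axes to vertical tool with tool-y at psi deg"
    o=telemetry.get_obs(); R=cv2.Rodrigues(o['tool_rot'])[0] if R0 is None else R0; p=o['tool_pos'] if p0 is None else p0
    sh=R.T@(np.array(pos)-p)/.3
    s=np.radians(psi); y=np.array([np.cos(s),np.sin(s),0]);z=np.array([0,0,-1.]);T=np.c_[np.cross(y,z),y,z]
    rv=np.degrees(cv2.Rodrigues(R.T@T)[0].ravel())/30
    print('p',p,'psi',np.degrees(np.arctan2(R[1,1],R[0,1])),'z',R[:,2],'\n turn',rv.round(3),'shift',sh.round(3))
E
python3 - <<'E'
from h import *
a=cam('top')
P=plane(a,[[301.7,206],[321.7,251.1],[340.8,235.8]],.009);r=plane(a,[[315.2,222.9]],.019)[0]
print(P,r)
tail=(P[1]+P[2])/2; c=(r-tail)[:2];c/=np.linalg.norm(c);c2=(P[0]-r)[:2];print(np.degrees(np.arctan2(c[1],c[0])),np.degrees(np.arctan2(c2[1],c2[0])),np.linalg.norm(r-tail),np.linalg.norm(c2))
g=r[:2]-.047*c;print('grip',g)
plan([g[0],g[1],.2],126.8)
plan([.339,.298,.2],98)
E
```

```text
[[ 0.5658113   0.08551098  0.009     ]
 [ 0.44519937  0.03445985  0.009     ]
 [ 0.48407325 -0.01672633  0.009     ]] [0.51873217 0.04988025 0.019     ]
37.16806789399465 37.11939898932685 0.06861828549464843 0.05904230061210983
grip [0.48127944 0.02148496]
p [0.21814966 0.58533886 0.21060908] psi 69.55649535946914 z [-4.55077456e-04 -8.97196451e-04 -9.99999494e-01] 
 turn [-2.000e-03 -1.000e-03 -1.908e+00] shift [-1.478 -1.455  0.037]
p [0.21814966 0.58533886 0.21060908] psi 69.55649535946914 z [-4.55077456e-04 -8.97196451e-04 -9.99999494e-01] 
 turn [-0.002 -0.001 -0.948] shift [-0.712 -0.757  0.036]
```

```bash
python3 -m pendant '[0,0,-0.3,-0.2,-0.2,0,1, 0,0,-0.6,-0.4,-0.4,0,1, 0,0,-0.95,-0.6,-0.6,0,1, 0,0,-0.95,-0.712,-0.757,0.036,1, 0,0,-0.95,-0.712,-0.757,0.036,1, 0,0,-0.95,-0.712,-0.757,0.036,1, 0,0,-0.95,-0.712,-0.757,0.036,1]' 30 && python3 -c "
from h import *
plan([.4813,.0215,.2],127.1)"
```

```text
t: 1.12
tool_pos: [0.3392, 0.2983, 0.2006]
tool_rot: [-0.219, 3.134, 0.001]
contact_force: [-0.4, -0.2, 0.3]
opening: 0.0856
grip_force: 0.0
p [0.33920584 0.29831425 0.20056861] psi 98.00528413054906 z [ 1.59237580e-04  7.73855524e-04 -9.99999688e-01] 
 turn [ 0.001  0.001 -0.97 ] shift [-0.341 -0.98   0.001]
```

```bash
python3 -m pendant '[0,0,-0.3,-0.07,-0.2,0,1, 0,0,-0.6,-0.14,-0.4,0,1, 0,0,-0.97,-0.21,-0.6,0,1, 0,0,-0.97,-0.341,-0.98,0,1, 0,0,-0.97,-0.341,-0.98,0,1, 0,0,-0.97,-0.341,-0.98,0,1, 0,0,-0.97,-0.341,-0.98,0,1]' && python3 - <<'E'
from h import *
w=cam('wrist');save('w1',w['image'],1.25)
plan([.4813,.0215,.2],127.1)
print(-w['R'].T@w['t'],w['R'])
print(proj(w,[[.5187,.0499,.018],[.4813,.0215,.009],[.5658,.0855,.009],[.4452,.0345,.009],[.484,-.0167,.009]]))
hsv=cv2.cvtColor(w['image'],cv2.COLOR_RGB2HSV)
m=(((hsv[...,0]<7)|(hsv[...,0]>172))&(hsv[...,1]>150)).astype(np.uint8)
n,l,s,c=cv2.connectedComponentsWithStats(m)
for i in range(1,n):
    if s[i,4]>200: print(s[i],c[i])
E
```

```text
t: 2.0
tool_pos: [0.4825, 0.0218, 0.2004]
tool_rot: [1.001, -2.978, -0.001]
contact_force: [0.2, 0.1, 0.2]
opening: 0.0852
grip_force: 0.0
p [0.48201166 0.02255957 0.20034875] psi 127.21707406758176 z [-5.97850525e-04  7.45865776e-04 -9.99999543e-01] 
 turn [ 0.002 -0.     0.004] shift [ 0.004 -0.001  0.001]
[ 0.41622275 -0.02724772  0.36413117] [[-6.04236186e-01  7.96805257e-01  1.15872117e-04]
 [ 7.54257311e-01  5.71924180e-01  3.22488203e-01]
 [ 2.56894025e-01  1.94946439e-01 -9.46573476e-01]]
[[319.75141688 205.62262829]
 [319.71666662 165.06980154]
 [319.70652676 246.62444412]
 [347.85300103 147.17750273]
 [291.65313513 147.16155297]]
[ 273    0   63   95 2662] [301.21562735  38.43538693]
[ 120  107   90   51 1147] [166.42371404 125.55361813]
[ 291  147   61  102 1724] [320.57540603 194.91937355]
```

View pics/w1.png

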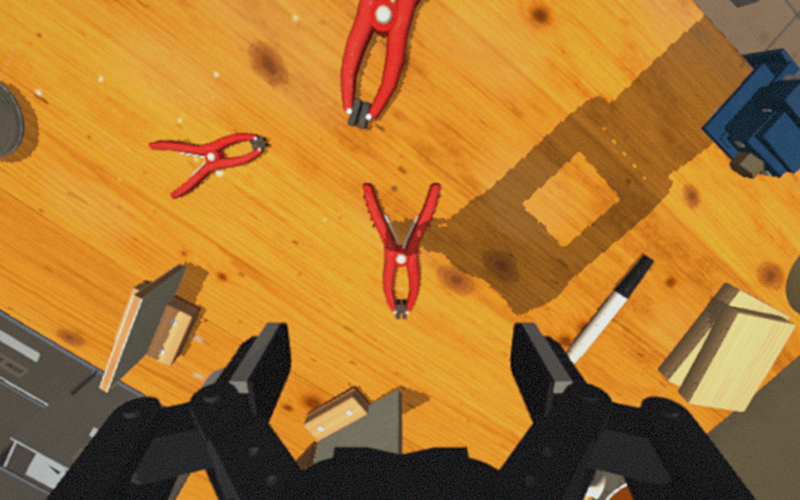

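Wrist view: the clamp is centred under the hand, with its rivet at raw (321,207), tail ends at (294,148) and (350,148), and tip at (321,252). Next I'll refine that and then descend.

```bash
python3 - <<'E'
from h import *
w=cam('wrist')
hsv=cv2.cvtColor(w['image'],cv2.COLOR_RGB2HSV)
m=(((hsv[...,0]<7)|(hsv[...,0]>172))&(hsv[...,1]>150)).astype(np.uint8);m[:,:285]=0;m[:,360:]=0;m[:130]=0;m[255:]=0
ctr=[]
for v in range(150,246,6):
    u=np.nonzero(m[v])[0]; ctr.append([(u.min()+u.max())/2,v])
C=plane(w,ctr,.012)[:,:2];f=cv2.fitLine(C.astype(np.float32),cv2.DIST_HUBER,0,.01,.01).ravel();print(f,np.degrees(np.arctan2(f[1],f[0])))
r=plane(w,[[320.8,207.2]],.019)[0,:2];v=np.nonzero(m)[0];te=plane(w,[[321,v.min()]],.012)[0,:2];print(r,te,np.linalg.norm(r-te))
c=f[:2]*np.sign(f[0]);p=f[2:]+c*((r-f[2:])@c);g=p-.047*c;print('rivet',p,'grip',g)
a=np.degrees(np.arctan2(c[1],c[0]));plan([*g,.04],a+90)
E
```

```text
[0.79962456 0.6005002  0.5069458  0.04232357] 36.90573
[0.51867675 0.0527343 ] [0.462701   0.01042382] 0.07016738298419274
rivet [0.51944553 0.0517106 ] grip [0.48186318 0.02348709]
p [0.48172103 0.02297058 0.20033381] psi 127.27268769539526 z [-4.31228857e-04  6.64939287e-04 -9.99999686e-01] 
 turn [0.002 0.    0.012] shift [-0.001  0.001  0.534]
```

```bash
python3 -m pendant '[0,0,0.01,0,0.001,0.2,1, 0,0,0.01,0,0.001,0.4,1, 0,0,0.01,0,0.001,0.53,1, 0,0,0.01,0,0.001,0.6,1, 0,0,0.01,0,0.001,0.65,1, 0,0,0.01,0,0.001,0.671,1, 0,0,0.01,0,0.001,0.671,1]' && python3 - <<'E'
from h import *
plan([.4819,.0235,-.001],126.9)
w=cam('wrist');save('w2',w['image'][60:400,130:510],2)
E
```

```text
t: 2.98
tool_pos: [0.4818, 0.0221, -0.0005]
tool_rot: [-0.994, 2.98, -0.0]
contact_force: [0.0, 0.4, 0.7]
opening: 0.0852
grip_force: 0.0
p [ 0.48177238  0.0221152  -0.00051735] psi 126.89949975976029 z [ 5.75337942e-04  8.11642600e-06 -9.99999834e-01] 
 turn [-0.001  0.001 -0.   ] shift [-0.003  0.003  0.002]
```

View pics/w2.png

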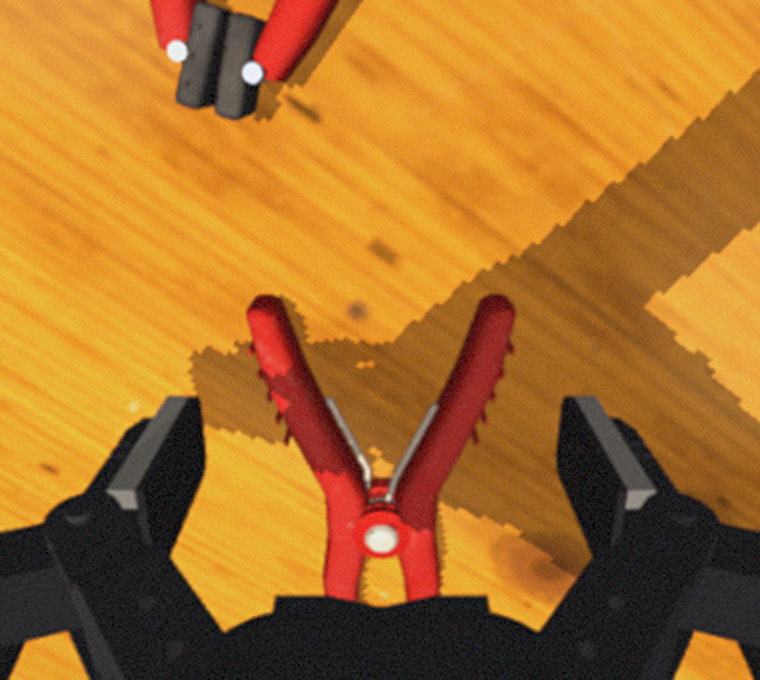

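Wrist crop: the tails lie between the open pads, with the rivet at crop (380,540) and the tail ends at (265,300) and (495,300). I'll check the projected position along the clamp axis.

```bash
python3 - <<'E'
from h import *
w=cam('wrist');o=telemetry.get_obs();p=o['tool_pos'];R=cv2.Rodrigues(o['tool_rot'])[0]
to=lambda P:(proj(w,P)-[130,60])*2
for z in(.013,.032):
    print(z,to([p+R@[dx,dy,0]+[0,0,z] for dx in(-.011,0,.011) for dy in(-.0425,.0425)]).round())
un=lambda c:plane(w,np.array(c)/2+[130,60],.009)
rv=plane(w,np.array([[381,538]])/2+[130,60],.019)
te=un([[265,298],[496,298]])
print([(R.T@(q-p)*1000).round(1) for q in [*rv,*te]])
E
```

```text
0.013 [[223. 418.]
 [528. 418.]
 [220. 383.]
 [532. 383.]
 [216. 346.]
 [535. 347.]]
0.032 [[205. 459.]
 [545. 459.]
 [201. 421.]
 [549. 421.]
 [196. 381.]
 [554. 381.]]
[array([-47.3,   1.5, -18.7]), array([ 23.2, -29.5,  -8.8]), array([23.3, 32. , -8.9])]
```

```bash
python3 -m pendant '[0,0,0,0,0.005,0,1, 0,0,0,0,0.005,0,0.9, 0,0,0,0,0.005,0,0.8, 0,0,0,0,0.005,0,0.7, 0,0,0,0,0.005,0,0.6, 0,0,0,0,0.005,0,0.4, 0,0,0,0,0.005,0,0.4, 0,0,0,0,0.005,0,0.4]' 30 && python3 - <<'E'
from h import *
plan([.4819,.0235,.1],126.9)
w=cam('wrist');save('w3',w['image'][60:400,130:510],1.6)
E
```

```text
t: 4.08
tool_pos: [0.4805, 0.0229, -0.0009]
tool_rot: [0.993, -2.98, -0.0]
contact_force: [-0.3, -0.2, 0.3]
opening: 0.0341
grip_force: 0.0
p [ 0.48050234  0.0228961  -0.00092742] psi 126.85538658820487 z [-6.69414617e-05  1.45508396e-05 -9.99999998e-01] 
 turn [ 0.    -0.    -0.001] shift [-0.005 -0.001 -0.336]
```

View pics/w3.png

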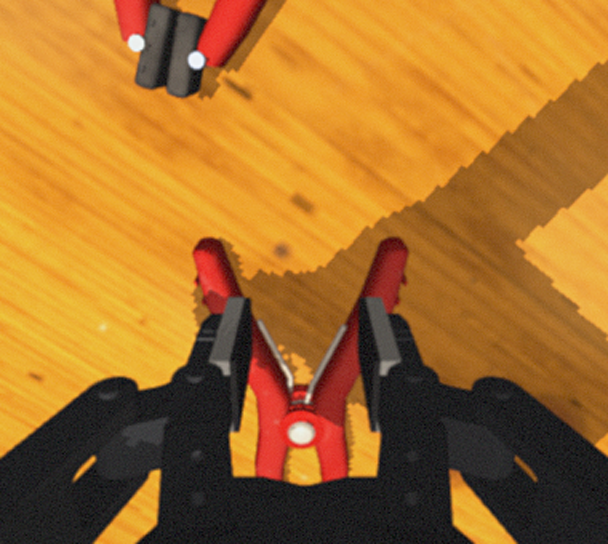

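The fingers reached 34 mm with no grip force, and the clamp hasn't moved (rivet at crop (301,433)), so the tips seem to have passed over the tails. I'll measure the fingertip height.

```bash
python3 - <<'E'
from h import *
w=cam('wrist');o=telemetry.get_obs();p=o['tool_pos'];R=cv2.Rodrigues(o['tool_rot'])[0]
for c in [(230,310),(230,340),(240,330),(375,310),(380,340),(301,433),(210,260),(262,340),(300,200),(150,200)]:
    uv=[[130+c[0]/1.6,60+c[1]/1.6]]
    q=depthpts(w,uv)[0];print(c,(R.T@(q-p)*1000).round(1),q.round(4))
b=cam('side');q=proj(b,[p])[0].astype(int);print(q);save('s3',b['image'][q[1]-60:q[1]+50,q[0]-70:q[0]+70],5)
E
```

```text
(230, 310) [ 10.  -20.9 -33.6] [4.85e-01 2.00e-04 3.27e-02]
(230, 340) [ 10.2 -18.6 -50. ] [0.4835 0.0019 0.0491]
(240, 330) [ 10.5 -16.5 -45.5] [0.482  0.0035 0.0446]
(375, 310) [  9.8  21.9 -33.1] [0.4596 0.0346 0.0322]
(380, 340) [  9.7  21.1 -49.3] [0.4601 0.034  0.0484]
(301, 433) [-45.8  -0.1 -22.1] [0.5172 0.0503 0.0212]
(210, 260) [ 18.7 -29.2 -16.8] [ 0.4831 -0.0117  0.0159]
(262, 340) [-14.4 -13.9 -11.2] [0.5004 0.0204 0.0103]
(300, 200) [34.5 -0.5 -2.4] [0.4532 0.0019 0.0015]
(150, 200) [ 34.3 -51.5  -1.6] [ 0.484  -0.0389  0.0007]
[284 235]
```

View pics/s3.png

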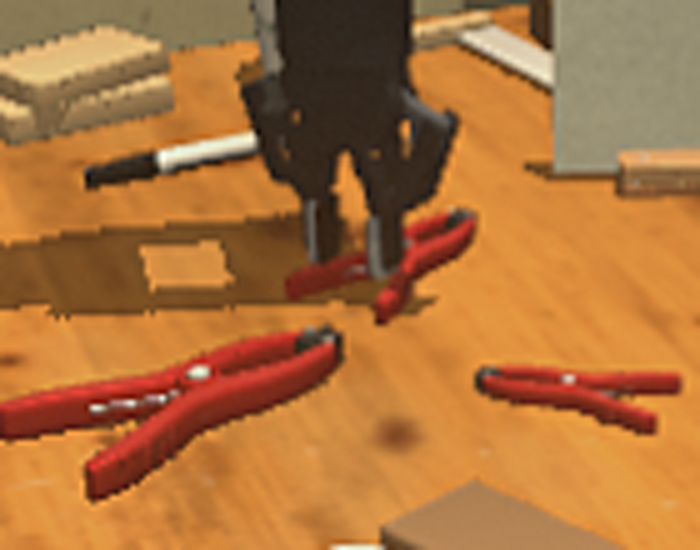

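```bash
python3 - <<'E'
from h import *
w=cam('wrist');o=telemetry.get_obs();p=o['tool_pos'];R=cv2.Rodrigues(o['tool_rot'])[0]
print(o['opening'],o['q'],p)
v,u=np.mgrid[230:300:3,250:400:1];uv=np.c_[u.ravel(),v.ravel()]
L=(depthpts(w,uv)-p)@R*1000
im=w['image'][uv[:,1],uv[:,0]].astype(int)
g=(im.max(1)-im.min(1)<30)
for s in(-1,1):
    for r in np.unique(uv[:,1])[:14]:
        k=g&(L[:,1]*s>8)&(L[:,1]*s<32)&(uv[:,1]==r)&(L[:,2]<-5)&(abs(L[:,0])<16)
        if k.any():print(s,r,k.sum(),np.median(L[k],0).round(1),'y',L[k,1].min().round(1),L[k,1].max().round(1),'u',uv[k,0].min(),uv[k,0].max())
E
```

```text
0.034334983669930104 [-1.07236015e-01 -5.27980431e-02  2.10076539e+00 -7.81860313e-06
  1.09366916e+00 -2.32133042e+00] [ 0.48051624  0.02289952 -0.00091186]
-1 248 13 [ 10.4 -19.  -28.7] y -21.9 -15.9 u 273 285
-1 251 14 [ 10.3 -18.9 -31.5] y -22.0 -16.1 u 272 285
-1 254 16 [ 10.1 -18.6 -34.1] y -21.9 -15.9 u 271 286
-1 257 26 [  9.8 -20.5 -36.5] y -27.9 -15.9 u 261 286
-1 260 29 [  9.2 -20.8 -38.1] y -28.6 -16.0 u 258 286
-1 263 33 [  6.6 -20.6 -36.4] y -29.2 -14.4 u 256 293
-1 266 33 [  7.  -20.4 -39.6] y -29.3 -13.3 u 255 295
-1 269 35 [  6.7 -20.2 -41.7] y -29.3 -12.3 u 254 297
1 248 14 [ 10.4  21.2 -28.6] y 18.3 24.2 u 355 368
1 251 15 [ 10.1  21.  -31.1] y 18.3 24.4 u 355 369
1 254 17 [ 10.2  20.7 -34.2] y 18.2 24.5 u 354 370
1 257 26 [  9.9  22.3 -36.4] y 18.1 29.7 u 354 379
1 260 28 [  8.4  22.9 -36.5] y 18.3 30.4 u 355 382
1 263 31 [  7.   22.7 -36.9] y 14.2 31.2 u 344 384
1 266 34 [  6.5  22.2 -38.8] y 13.1 31.0 u 342 385
1 269 35 [  6.3  21.9 -41. ] y 12.7 31.2 u 341 386
```

Depth shows the pad ends about 26 mm above the table at this opening, so the nominal tool point is well below the real tips. I'll set the working opening (49 mm) here, clear of the clamp, and measure the tip height.

```bash
cat > tip.py <<'E'
from h import *
w=cam('wrist');o=telemetry.get_obs();p=o['tool_pos'];R=cv2.Rodrigues(o['tool_rot'])[0];h=o['opening']*500
v,u=np.mgrid[180:300:1,200:450:1];uv=np.c_[u.ravel(),v.ravel()]
L=(depthpts(w,uv)-p)@R*1000
im=w['image'][uv[:,1],uv[:,0]].astype(int);g=(im.max(1)-im.min(1)<30)
print('open',o['opening'],'F',o['contact_force'],'grip',o['grip_force'],p)
for s in(-1,1):
    k=g&(L[:,1]*s>h-4)&(L[:,1]*s<h+9)&(L[:,2]+p[2]*-1000<-4)&(abs(L[:,0]-10)<3)
    z=L[k,2]; z=z[z<-3];print(s,k.sum(),'tip z rel TCP',np.sort(z)[-12:].round(1), 'y',np.percentile(L[k,1],[5,95]).round(1))
E
python3 -m pendant '[0,0,0,0,0,0,0.577, 0,0,0,0,0,0,0.577, 0,0,0,0,0,0,0.577, 0,0,0,0,0,0,0.577]' && python3 tip.py && python3 - <<'E'
from h import *
b=cam('side');o=telemetry.get_obs();p=o['tool_pos'];R=cv2.Rodrigues(o['tool_rot'])[0]
q=proj(b,[p])[0].astype(int);print(q)
for z in(0,10,20,30):print(z,proj(b,[p+R@[0,-.029,-z/1000]]))
d=b['image'];x=proj(b,[p+R@[0,-.029,-.02]])[0].astype(int)
col=d[x[1]-25:x[1]+25:1,x[0]];print(x,[(x[1]-25+i,*c.tolist()) for i,c in enumerate(col)][::2])
E
```

```text
t: 4.78
tool_pos: [0.4805, 0.0229, -0.0009]
tool_rot: [-0.993, 2.98, -0.0]
contact_force: [-0.1, -0.3, 0.3]
opening: 0.0494
grip_force: 0.0
open 0.04889075749421674 F [-0.09289841  0.82721761 -0.40542686] grip 0.0 [ 0.48053464  0.02289973 -0.00089852]
-1 1001 tip z rel TCP [-28.2 -28.2 -28.1 -28.1 -28.1 -28.1 -28.  -28.  -27.9 -27.9 -27.3 -27.3] y [-31.6 -23.5]
1 955 tip z rel TCP [-28.6 -28.5 -28.3 -28.3 -28.3 -28.2 -28.2 -28.2 -27.8 -27.7 -27.3 -27.2] y [25.5 32. ]
[284 235]
0 [[292.72884798 237.57424234]]
10 [[292.61129205 234.31449931]]
20 [[292.49335509 231.03727   ]]
30 [[292.37503944 227.74251466]]
[292 231] [(np.int64(206), 50, 38, 28), (np.int64(208), 54, 40, 28), (np.int64(210), 112, 75, 38), (np.int64(212), 65, 50, 39), (np.int64(214), 58, 44, 33), (np.int64(216), 58, 43, 30), (np.int64(218), 63, 48, 37), (np.int64(220), 66, 53, 42), (np.int64(222), 66, 52, 40), (np.int64(224), 65, 51, 39), (np.int64(226), 85, 73, 62), (np.int64(228), 99, 89, 78), (np.int64(230), 128, 86, 68), (np.int64(232), 112, 42, 29), (np.int64(234), 178, 55, 39), (np.int64(236), 111, 38, 24), (np.int64(238), 136, 70, 34), (np.int64(240), 210, 132, 54), (np.int64(242), 213, 134, 56), (np.int64(244), 216, 135, 57), (np.int64(246), 214, 135, 58), (np.int64(248), 216, 136, 58), (np.int64(250), 217, 141, 61), (np.int64(252), 206, 136, 62), (np.int64(254), 203, 133, 64)]
```

Side and wrist views agree that the real tips are about 26 mm above the nominal tool point at this opening. I'll open, lower about 22 mm, and check.

```bash
python3 -m pendant '[0,0,0,0,0,0,1, 0,0,0,0,0,0,1, 0,0,0,0,0,0,1, 0,0,0,0,0,0,1, 0,0,0,-0.003,0,0.02,1, 0,0,0,-0.003,0,0.04,1, 0,0,0,-0.003,0,0.04,1]' && python3 tip.py && python3 -m pendant '[0,0,0,0,0,0.015,1, 0,0,0,0,0,0.03,1, 0,0,0,0,0,0.03,1]' && python3 tip.py
```

```text
t: 5.75
tool_pos: [0.4804, 0.0235, -0.0139]
tool_rot: [0.993, -2.979, -0.001]
contact_force: [-0.7, 0.2, 0.7]
opening: 0.0856
grip_force: 0.0
open 0.08553487304307748 F [-1.11759369  0.26029034 -0.01128961] grip 0.0 [ 0.48076341  0.02350123 -0.01347729]
-1 701 tip z rel TCP [-38.3 -38.1 -38.1 -37.6 -37.6 -37.6 -37.6 -37.5 -37.5 -36.5 -36.2 -35.5] y [-47.  -41.2]
1 830 tip z rel TCP [-38.4 -38.3 -38.2 -38.1 -37.7 -37.4 -37.3 -36.8 -36.6 -36.3 -36.3 -35.8] y [43.8 50. ]
t: 6.18
tool_pos: [0.4807, 0.0235, -0.0224]
tool_rot: [0.993, -2.98, -0.001]
contact_force: [0.1, -0.1, -0.1]
opening: 0.0853
grip_force: 0.0
open 0.08537751433869828 F [-0.35326015  0.38580135 -0.17081822] grip 0.0 [ 0.48097977  0.02346769 -0.02220012]
-1 702 tip z rel TCP [-38.8 -38.6 -38.6 -38.5 -38.4 -38.3 -38.  -37.8 -37.3 -36.4 -36.1 -35.9] y [-47.2 -41.3]
1 817 tip z rel TCP [-39.  -38.8 -38.8 -38.5 -38.5 -38.2 -37.9 -37.8 -37.8 -37.5 -36.5 -36.4] y [43.7 49.9]
```

```bash
python3 -m pendant '[0,0,0,0,0,0.005,0.85, 0,0,0,0,0,0.005,0.75, 0,0,0,0,0,0.005,0.65, 0,0,0,0,0,0.005,0.5, 0,0,0,0,0,0.005,0.4, 0,0,0,0,0,0.005,0.4, 0,0,0,0,0,0.005,0.4, 0,0,0,0,0,0.005,0.4]' 30 && python3 tip.py
```

```text
t: 7.22
tool_pos: [0.4828, 0.0229, -0.0214]
tool_rot: [-0.993, 2.979, -0.003]
contact_force: [-2.3, -2.2, 9.3]
opening: 0.046
grip_force: 30.2
open 0.04562380964475966 F [-3.03842435 -1.80654843  9.41037981] grip 30.198248578235507 [ 0.48284084  0.02285221 -0.02138943]
-1 935 tip z rel TCP [-29.7 -29.5 -29.4 -29.4 -29.3 -29.2 -29.1 -29.  -29.  -28.3 -28.3 -27.8] y [-30.1 -21.7]
1 893 tip z rel TCP [-29.3 -29.2 -29.1 -29.1 -29.  -28.9 -28.8 -28.8 -28.2 -28.2 -27.8 -27.4] y [23.7 30.3]
```

Gripped at 30 N with a 46 mm opening. I'll lift gently and look.

```bash
python3 -m pendant '[0,0,0,0,0,-0.02,0.4, 0,0,0,0,0,-0.06,0.4, 0,0,0,0,0,-0.15,0.4, 0,0,0,0,0,-0.3,0.4, 0,0,0,0,0,-0.5,0.4, 0,0,0,0,0,-0.5,0.4, 0,0,0,0,0,-0.5,0.4]' && python3 tip.py && python3 - <<'E'
from h import *
w=cam('wrist');b=cam('side')
o=telemetry.get_obs();p=o['tool_pos']
q=proj(b,[p+[0,0,.03]])[0].astype(int)
x=cv2.resize(w['image'][60:400,130:510],(480,430)); y=cv2.resize(b['image'][q[1]-50:q[1]+50,q[0]-35:q[0]+35],(300,430),interpolation=cv2.INTER_CUBIC)
save('lift',np.hstack([x,y]));print(q)
E
```

```text
t: 8.15
tool_pos: [0.4809, 0.0235, 0.1265]
tool_rot: [-0.993, 2.98, 0.0]
contact_force: [-0.5, 0.5, -1.6]
opening: 0.0455
grip_force: 31.3
open 0.04549375081998953 F [ 0.13427203 -0.41938733 -1.00510732] grip 31.254759237344842 [0.48014272 0.02358063 0.12524695]
-1 915 tip z rel TCP [-31.2 -31.1 -31.1 -30.6 -30.2 -30.1 -29.9 -29.8 -29.7 -29.3 -29.2 -28.6] y [-30.1 -22.1]
1 898 tip z rel TCP [-30.8 -30.7 -30.6 -30.4 -30.1 -30.1 -29.9 -29.9 -29.8 -29.8 -29.1 -29.1] y [23.2 30.4]
[281 183]
```

View pics/lift.png

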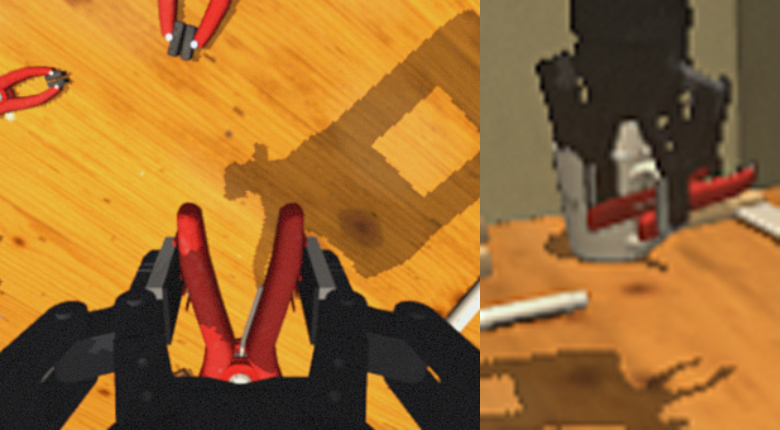

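Wrist/side picture: the clamp is lifted with the pads on its tails (tail ends at (190,207) and (290,207), rivet at (240,378)), and its jaws show at right in the side view (750,175). Next I'll check that it's level.

```bash
python3 - <<'E'
from h import *
w=cam('wrist');b=cam('side');a=cam('top');o=telemetry.get_obs();p=o['tool_pos'];R=cv2.Rodrigues(o['tool_rot'])[0]
def red(d,box):
    hsv=cv2.cvtColor(d['image'],cv2.COLOR_RGB2HSV);m=(((hsv[...,0]<7)|(hsv[...,0]>172))&(hsv[...,1]>130)&(hsv[...,2]>40))
    k=np.zeros(m.shape,bool);k[box[1]:box[3],box[0]:box[2]]=m[box[1]:box[3],box[0]:box[2]];v,u=np.nonzero(k);return np.c_[u,v]
for nm,d,box in(('wrist',w,(240,200,400,365)),('side',b,(240,130,330,215)),('top',a,(230,120,420,330))):
    uv=red(d,box);L=(depthpts(d,uv)-p)@R*1000
    k=(abs(L[:,1])<45)&(abs(L[:,0]+35)<80)&(L[:,2]<0)&(L[:,2]>-70);L=L[k];print(nm,len(L))
    for x0 in range(-110,30,10):
        s=(L[:,0]>=x0)&(L[:,0]<x0+10)
        if s.sum()>4:print('  ',x0,s.sum(),'y',np.percentile(L[s,1],[3,97]).round(1),'z',np.percentile(L[s,2],[5,50,95]).round(1))
print(proj(b,[p+R@[-.103,y,-.036] for y in(-.0135,.0135)]),proj(a,[p+R@[-.103,y,-.036] for y in(-.0135,.0135)]))
E
```

```text
wrist 6586
   -60 23 y [-16.1  18.6] z [-37.7 -33.3 -31.2]
   -50 894 y [-13.3  15.5] z [-38.5 -37.5 -29.1]
   -40 734 y [-12.   14.2] z [-38.4 -37.2 -31.9]
   -30 761 y [-13.6  15.8] z [-38.5 -37.2 -31.7]
   -20 802 y [-16.2  18.8] z [-38.3 -37.1 -31.5]
   -10 946 y [-20.8  23.4] z [-38.3 -36.9 -31.3]
   0 915 y [-20.7  23.7] z [-38.4 -37.1 -32.7]
   10 924 y [-22.2  24.2] z [-38.  -36.6 -32.2]
   20 587 y [-20.5  23. ] z [-37.3 -34.3 -26.5]
side 197
   -100 10 y [-24.4  15.6] z [-39.4 -33.3 -28.1]
   -90 15 y [-26.7  13.8] z [-38.8 -33.9 -27.6]
   -80 14 y [-25.8   0.9] z [-38.9 -35.3 -27.9]
   -70 14 y [-24.6  -3.9] z [-40.  -35.1 -28.9]
   -60 18 y [-22.5  -8.9] z [-40.3 -35.  -28.6]
   -50 12 y [-18.  -12.9] z [-40.1 -35.  -28.4]
   -30 6 y [3.6 7.4] z [-39.8 -37.  -29.5]
   -20 11 y [ 4.2 11.1] z [-40.  -36.4 -26.4]
   -10 18 y [-37.   14.1] z [-54.8 -32.5 -27.4]
   0 19 y [-4. 16.] z [-40.9 -36.3 -27. ]
   10 32 y [-25.   20.9] z [-39.4 -35.6 -25.1]
   20 23 y [-25.3  20.1] z [-37.1 -32.3 -25.5]
top 3
[[307.22150556 171.88053663]
 [299.44621526 170.47727771]] [[301.90012445 194.09093342]
 [292.4176122  201.36416113]]
```

The clamp is level (the tops agree within about 1 mm along its length), fully open (tails parallel), and its mid-plane is about 30 mm above the nominal TCP. I'll refine the card edge now and plan the standoff.

```bash
python3 - <<'E'
from h import *
a=cam('top');b=cam('side')
for nm,d in(('top',a),('side',b)):
    v,u=np.nonzero(d['depth']>0);P=depthpts(d,np.c_[u,v])
    s=(abs(P[:,0]-.70)<.07)&(abs(P[:,1]-.13)<.045)&(P[:,2]>.085)&(P[:,2]<.165);Q=P[s]
    q=Q[:,:2].astype(np.float32);f=cv2.fitLine(q,cv2.DIST_HUBER,0,.01,.01).ravel();c=f[:2]*np.sign(f[0]);n=np.array([-c[1],c[0]])
    t=(q-f[2:])@c; off=(q-f[2:])@n
    k=Q[:,2]>.146
    print(nm,len(q),'yaw',np.degrees(np.arctan2(c[1],c[0])),'t',np.percentile(t,[1,99]),'off',np.percentile(off,[3,50,97]),'front',f[2:]+c*np.percentile(t,1), 'rim',k.sum(),np.median(off[k]))
    s=(P[:,1]>.22)&(P[:,1]<.42)&(P[:,0]>.4)&(P[:,0]<.72)&(P[:,2]>.05)&(P[:,2]<.11)
    print(' mug',P[s].min(0),P[s].max(0))
# edge in side view: left boundary of card at several heights by expected projection
for z in(.05,.1,.14):
    e=proj(b,[[.6481,.1457,z]])[0];r=int(round(e[1]));c0=int(e[0])-8
    print(z,e.round(1),c0,b['image'][r,c0:c0+16].tolist())
plan([.496,.107,.125],99.5);plan([.512,.190,.115],72)
E
```

```text
top 419 yaw -18.959349 t [-0.05638658  0.05253579] off [-0.00147241 -0.00047828  0.00653482] front [0.64699465 0.14360416] rim 167 0.0026494516
 mug [0.51789973 0.31618893 0.05054191] [0.60835679 0.41984841 0.09978934]
side 796 yaw -18.490587 t [-0.05402354  0.0535073 ] off [-0.00597238 -0.00011256  0.0070028 ] front [0.65102965 0.14196524] rim 114 -0.00011926144
 mug [0.51781117 0.32561431 0.05174813] [0.60404857 0.41961075 0.09988662]
0.05 [323.8 196.9] 315 [[211, 134, 57], [209, 131, 56], [206, 130, 55], [206, 130, 56], [209, 132, 57], [214, 136, 58], [217, 137, 59], [217, 137, 56], [203, 126, 50], [165, 120, 79], [152, 150, 125], [154, 145, 117], [153, 145, 116], [155, 146, 115], [155, 146, 116], [153, 145, 114]]
0.1 [323.7 181.6] 315 [[215, 199, 170], [209, 183, 151], [203, 165, 128], [199, 134, 72], [188, 109, 35], [140, 85, 34], [57, 41, 25], [68, 46, 27], [68, 42, 22], [105, 92, 71], [159, 152, 123], [152, 144, 116], [154, 145, 117], [154, 145, 117], [152, 144, 116], [149, 140, 113]]
0.14 [323.5 169.1] 315 [[90, 79, 55], [91, 79, 56], [91, 80, 56], [90, 79, 55], [91, 80, 55], [90, 80, 56], [91, 81, 56], [89, 77, 53], [85, 74, 51], [114, 104, 81], [156, 149, 121], [154, 147, 118], [151, 144, 116], [148, 141, 113], [150, 142, 115], [149, 142, 113]]
p [0.48075264 0.02347986 0.12571405] psi 126.85407328663719 z [-1.67110375e-03  1.99676378e-04 -9.99998584e-01] 
 turn [ 0.002 -0.003  0.912] shift [-0.208  0.192  0.002]
p [0.48075264 0.02347986 0.12571405] psi 126.85407328663719 z [-1.67110375e-03  1.99676378e-04 -9.99998584e-01] 
 turn [ 1.000e-03 -3.000e-03  1.828e+00] shift [-0.416  0.382  0.036]
```

```bash
python3 -m pendant '[0,0,0.3,-0.07,0.064,0,0.4, 0,0,0.6,-0.14,0.128,0,0.4, 0,0,0.91,-0.208,0.192,0,0.4, 0,0,0.91,-0.208,0.192,0,0.4, 0,0,0.91,-0.208,0.192,0,0.4, 0,0,0.91,-0.208,0.192,0,0.4]' && python3 -c "
from h import *
plan([.5136,.1921,.115],71.3)"
```

```text
t: 9.3
tool_pos: [0.4965, 0.1062, 0.1265]
tool_rot: [0.262, -3.13, 0.0]
contact_force: [-0.7, -0.4, 0.3]
opening: 0.0454
grip_force: 31.2
p [0.49650353 0.10622483 0.12646993] psi 99.55050380981935 z [-2.74896156e-04 -2.39348824e-04 -9.99999934e-01] 
 turn [-0.001 -0.     0.942] shift [-0.104  0.273  0.038]
```

```bash
python3 -m pendant '[0,0,0.3,-0.03,0.09,0,0.4, 0,0,0.6,-0.07,0.18,0,0.4, 0,0,0.94,-0.104,0.273,0,0.4, 0,0,0.94,-0.104,0.273,0.04,0.4, 0,0,0.94,-0.104,0.273,0.12,0.4, 0,0,0.94,-0.104,0.273,0.2,0.4, 0,0,0.94,-0.104,0.273,0.272,0.4, 0,0,0.94,-0.104,0.273,0.272,0.4, 0,0,0.94,-0.104,0.273,0.272,0.4]' && python3 - <<'E'
from h import *
a=cam('top');b=cam('side');o=telemetry.get_obs();p=o['tool_pos'];R=cv2.Rodrigues(o['tool_rot'])[0];print(p)
q=proj(a,[[.6,.16,.08]])[0].astype(int);r=proj(b,[[.62,.15,.08]])[0].astype(int);print(q,r)
x=cv2.resize(a['image'][q[1]-45:q[1]+45,q[0]-40:q[0]+40],(480,540),interpolation=cv2.INTER_CUBIC)
y=cv2.resize(b['image'][r[1]-45:r[1]+45,r[0]-50:r[0]+3],(318,540),interpolation=cv2.INTER_CUBIC)
save('stand',np.hstack([x,y]))
plan([.5136,.1921,.045],71.3)
E
```

```text
t: 10.42
tool_pos: [0.5142, 0.1922, 0.0455]
tool_rot: [0.509, 3.1, 0.0]
contact_force: [1.1, 0.0, -0.5]
opening: 0.0453
grip_force: 31.2
[0.51477007 0.19270192 0.04632698]
[269 189] [314 188]
p [0.51477007 0.19270192 0.04632698] psi 71.36566522500277 z [ 2.15770697e-03  3.62646970e-04 -9.99997606e-01] 
 turn [0.002 0.004 0.002] shift [ 0.003 -0.003  0.004]
```

View pics/stand.png

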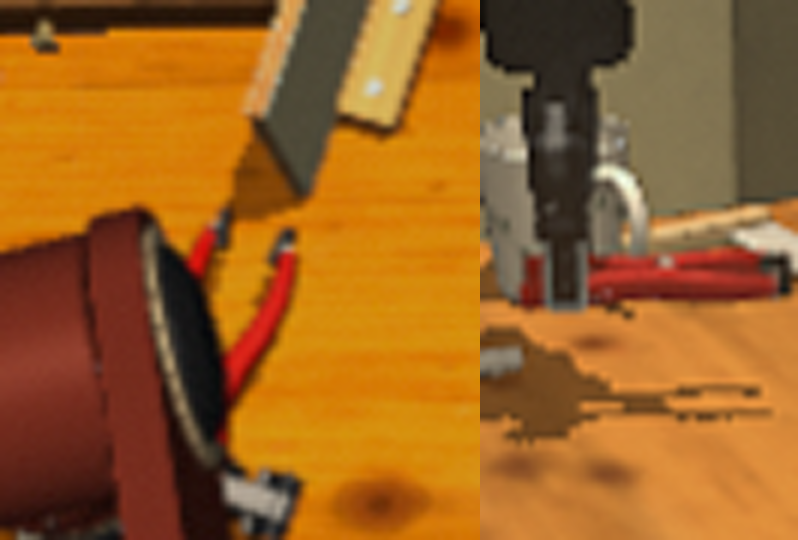

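Top crop (6x, origin raw (229,144)): the open jaw tips are at about (225,212) and (285,232). The card's front rim corners are at (245,115) and (262,121) with the foot of its near corner at (303,197). The side view shows the clamp level, tips at (785,265). Now for the positions.

```bash
python3 - <<'E'
from h import *
a=cam('top');b=cam('side');o=telemetry.get_obs();p=o['tool_pos'];R=cv2.Rodrigues(o['tool_rot'])[0]
f=lambda c,z:plane(a,np.array(c)/6.+[229,144],z)
zc=p[2]+.0304
T=f([[231,214],[272,235]],zc);print('tips',T.round(4),(T-p)@R*1000)
print('tip outer',(f([[221,210],[297,234]],zc)-p)@R*1000)
hs=cv2.cvtColor(a['image'],cv2.COLOR_RGB2HSV);D=(a['image'].max(2)<70);v,u=np.nonzero(D[175:192,262:281]);uv=np.c_[u+262,v+175];L=(plane(a,uv,zc)-p)@R*1000
for s in(-1,1):
    k=(L[:,1]*s>5)&(L[:,1]*s<32);print('dark',s,k.sum(),L[k].min(0).round(1),L[k].max(0).round(1))
C=np.vstack([f([[245,115],[262,121]],.15),f([[303,197]],0.)]);print('card corners',C.round(4));print('in tool',((C-p)@R*1000).round(1))
# depth-based card in tool frame
for nm,d in(('top',a),('side',b)):
    v,u=np.nonzero(d['depth']>0);P=depthpts(d,np.c_[u,v]);s=(abs(P[:,0]-.70)<.07)&(abs(P[:,1]-.13)<.045)&(P[:,2]>.1)&(P[:,2]<.165)
    Lc=(P[s]-p)@R*1000;k=P[s][:,2]>.147;F=Lc[~k];x=F[:,0];A=np.polyfit(x,F[:,1],1)
    print(nm,'front x',np.percentile(Lc[:,0],[97,99.5]),'face y at front',np.polyval(A,x.max()),'slope',A[0],'rim y(front third)',np.percentile(Lc[k&(Lc[:,0]>-180)][:,1],[5,50,95]))
E
```

```text
tips [[0.625  0.1666 0.0766]
 [0.6156 0.1493 0.0766]] [[-113.01008837   10.31392177  -30.18260495]
 [-109.6072453    -9.10650666  -30.20872451]]
tip outer [[-113.3855125    14.90739709  -30.17721317]
 [-113.13692455  -19.01357253  -30.2124088 ]]
dark -1 3 [-133.1  -13.6  -30.2] [-102.5  -10.6  -30.2]
dark 1 9 [-113.5   11.1  -30.2] [-81.4  14.5 -30.2]
card corners [[0.6479 0.1494 0.15  ]
 [0.6453 0.1427 0.15  ]
 [0.6492 0.1461 0.    ]]
in tool [[-140.4    1.4 -103.5]
 [-140.1   -5.7 -103.5]
 [-142.4   -1.4   46.5]]
top front x [-141.74404807 -140.99688124] face y at front -5.111559081347549 slope 0.00388600045251898 rim y(front third) [-5.75109499 -2.11662109  2.04219923]
side front x [-148.54098074 -145.62096439] face y at front -4.41731285856236 slope -0.0005554571241098765 rim y(front third) [-12.95605843  -3.91771772   1.40597374]
```

Picture budget is used up, so it's numeric checks from here: rectified profiles across the jaws and the card rim, in tool coordinates.

```bash
cat > prof.py <<'E'
from h import *
A=[cam('top') for _ in range(3)];a=A[0];im=np.mean([x['image'] for x in A],0).astype(np.float32)
o=telemetry.get_obs();p=o['tool_pos'];R=cv2.Rodrigues(o['tool_rot'])[0];print(p,o['opening'],o['grip_force'],o['t'])
def samp(xs,ys,z):
    X,Y=np.meshgrid(xs,ys,indexing='ij');P=np.c_[X.ravel(),Y.ravel(),np.zeros(X.size)]/1000@R.T+p;P[:,2]=z
    q=proj(a,P).astype(np.float32);return cv2.remap(im,q[:,0].reshape(X.shape),q[:,1].reshape(X.shape),cv2.INTER_LINEAR)
ys=np.arange(-34,36,2)
E
python3 - <<'E'
exec(open('prof.py').read())
xs=np.arange(-124,-60,4);S=samp(xs,ys,p[2]+.0385)
print('codes: .=table(orange) R=red D=dark; ys from -34 step 2')
hs=cv2.cvtColor((S/255).astype(np.float32),cv2.COLOR_RGB2HSV)
for i,x in enumerate(xs):
    print('%5d'%x,''.join('D' if h[2]<.38 and h[1]<.75 else 'R' if (h[0]<18 or h[0]>345) and h[1]>.5 else '.' if h[2]>.7 else 's' for h in hs[i]))
xs=np.arange(-160,-128,2);S=samp(xs,ys,.15);print('rim green channel')
for i,x in enumerate(xs):print('%5d'%x,' '.join('%3d'%g for g in S[i,8:24,2]))
E
```

```text
[0.51421029 0.19300883 0.04565352] 0.0455787858492997 31.201903320470592 10.775
codes: .=table(orange) R=red D=dark; ys from -34 step 2
 -124 .........sssssssssssssss...........
 -120 ............ssssssssssss...........
 -116 ...............ssssssssss..........
 -112 ........ssDs.......ssssDDs.........
 -108 ........ssDss........ssDss.........
 -104 .......RRRRDs........sDDRRR........
 -100 .....ssRRRRDs.......ssDDRRRR.......
  -96 .....sRRRRs...........ssRRRR......s
  -92 .....sRRRRss..........ssRRRR...ssDD
  -88 .....sRRRRs..........sssRRRRRsDDDDD
  -84 .....sRRRRss.........sssRRRDDDDDDDD
  -80 .....sRRRRRs.........sssDDDDDDDDDDs
  -76 .....sRRRRR..........ssDDDDDDDDDDss
  -72 .....sRRRRRR.......sssDDDDDDDDDDsss
  -68 .....ssRRRRR......ssDDDDDDDDDDDsssR
  -64 ......sRRRRRR...sssDDDDDDDDDDssssRR
rim green channel
 -160  55  55  54  54  53  59  89 107  93  79  86  61  25   2   1   2
 -158  55  55  54  54  54  59 100 111  91  77  92  68  26   5   1   2
 -156  55  54  55  55  55  59  75  96  83  75  73  53  19   4   1   1
 -154  55  55  55  54  54  57  75  96  82  68  68  52  20   0   0   1
 -152  55  55  55  54  53  57  83  95  84  68  83  61  28   5   2   2
 -150  55  54  54  54  55  58  84  91  79  75  88  70  31  10   5   5
 -148  55  54  55  54  55  59  73  93  80  75  76  64  30  10   6   4
 -146  55  55  55  55  54  58  78  93  82  68  71  57  29   6   4   5
 -144  55  55  55  55  55  56  73  79  71  66  82  57  26   9   4   4
 -142  55  54  55  55  55  54  57  53  45  43  51  43  21   6   3   3
 -140  55  55  55  56  54  46  36  25  26  24  20  13   7   5   5   5
 -138  55  55  54  54  46  34  26  21  21  14   7   5   5   7   9  10
 -136  56  55  51  43  33  21  23  19  15   9   4   4   4   6   7   8
 -134  55  53  43  32  21  16  19  14   8   4   4   4   3   6   6   7
 -132  52  44  33  24  15  13  12  10   7   5   5   5   5   5   6   7
 -130  42  32  26  22  15  10   7   6   6   5   6   5   5   5   5   5
```

The card rim is centred at tool y ≈ −1.5 with its front at x ≈ −141.5. The jaws are centred at y ≈ −0.3 with noses at x ≈ −113, and their yaw matches. I'll correct y, advance to just short of the edge, and re-measure.

```bash
python3 -m pendant '[0,0,0,-0.01,-0.004,0,0.4, 0,0,0,-0.03,-0.004,0,0.4, 0,0,0,-0.05,-0.004,0,0.4, 0,0,0,-0.07,-0.004,0,0.4, 0,0,0,-0.07,-0.004,0,0.4, 0,0,0,-0.07,-0.004,0,0.4]' && cat > m2.py <<'E'
exec(open('prof.py').read())
ys=np.arange(-30,31,1.5)
xs=np.arange(-118,-90,2);S=samp(xs,ys,p[2]+.0385)
hs=cv2.cvtColor((S/255).astype(np.float32),cv2.COLOR_RGB2HSV)
for i,x in enumerate(xs):
    print('%5d'%x,''.join('D' if h[2]<.38 and h[1]<.75 else 'R' if (h[0]<18 or h[0]>345) and h[1]>.5 else '.' if h[2]>.7 else 's' for h in hs[i]))
ys2=np.arange(-14,12,1);S=samp(np.arange(-200,-70,8),ys2,.15).sum(2)
for x,g in zip(np.arange(-200,-70,8),S):print('%5d'%x,' '.join('%3d'%v for v in g))
E
python3 m2.py
```

```text
t: 11.52
tool_pos: [0.5332, 0.185, 0.0449]
tool_rot: [-0.509, -3.1, 0.0]
contact_force: [-0.7, 0.2, 0.2]
opening: 0.0457
grip_force: 31.2
[0.53313602 0.18508291 0.04495471] 0.0456581885477083 31.210382949211635 11.675
 -118 ........sssDDDDDDDDDsssssssssss..........
 -116 ........ssDDDDDDDDssssssssssssss.........
 -114 ........ssDDDDDDDssssssssssssDss.........
 -112 .......ssDDDDDDDssssssssssssDDDs.........
 -110 .......ssDDDDDDssssssssssssDDDDs.........
 -108 ........ssDDDDsssssssssssssDDDss.........
 -106 ........RRsDDssssssssssssssDDDsR.........
 -104 .......RRRRDDDssssssssssssDDDsRRR........
 -102 .....ssRRRRRDDssssssssssssDDDRRRRR.....ss
 -100 .....sRRRRRRDsssssssssssssDDDRRRRR..ssssD
  -98 ....ssRRRRRRsss.ssssssssssDDDRRRRR.sssDDD
  -96 ....sRRRRRRss.....ssssssssssRRRRRRRRsDDDD
  -94 ....sRRRRR.........ssssssssssRRRRRRDDDDDD
  -92 ....sRRRRRR............ssssssRRRRDDDDDDDD
 -200 203 203 203 204 203 200 199 205 217 249 320 384 418 438 449 443 436 407 374 341 301 261 246 242 240 242
 -192 202 202 203 203 202 201 200 207 216 253 325 396 420 440 447 442 435 405 372 334 291 246 236 22
[... 959 characters left out ...]
 287 310 329 347 351 349 348 348 345 342
 -112 170 154 144 132 124 136 142 153 168 181 192 207 234 265 295 319 339 343 345 346 345 346 347 348 350 350
 -104 182 199 201 205 207 205 203 203 203 197 190 187 192 200 234 274 309 330 346 350 349 347 346 345 343 342
  -96 206 208 208 209 203 194 176 146 116 127 143 167 207 247 287 328 347 344 345 341 338 337 339 340 342 343
  -88 200 198 197 195 178 158 142 126 111 111 118 138 165 193 219 241 250 257 263 273 285 266 245 219 181 142
  -80 333 331 329 326 318 310 280 253 220 179 142 113  90  78  73  67  63  55  51  52  52  55  58  61  65  75
  -72 367 359 353 318 270 218 153  88  64  50  41  45  48  53  58  61  62  62  64  66  72  83  94 145 192 257
```

Now centred: card at y ≈ +0.2, jaws at ≈ 0, yaw matched, edge at x ≈ −121. I'll slide on another 33 mm.

```bash
python3 -m pendant '[0,0,0,-0.015,0,0,0.4, 0,0,0,-0.03,0,0,0.4, 0,0,0,-0.045,0,0,0.4, 0,0,0,-0.06,0,0,0.4, 0,0,0,-0.075,0,0,0.4, 0,0,0,-0.09,0,0,0.4, 0,0,0,-0.103,0,0,0.4, 0,0,0,-0.112,0,0,0.4, 0,0,0,-0.112,0,0,0.4, 0,0,0,-0.112,0,0,0.4]' && python3 m2.py && python3 - <<'E'
from h import *
b=cam('side');o=telemetry.get_obs();p=o['tool_pos'];R=cv2.Rodrigues(o['tool_rot'])[0]
# side view: sample along the near jaw's outer face
hs=cv2.cvtColor(b['image'],cv2.COLOR_RGB2HSV)
for h in range(12,50,3):
    P=[p+R@[x/1000,-.019,-h/1000] for x in range(-124,-60,3)]
    q=proj(b,P).round().astype(int);s=''
    for u,v in q:
        c=hs[v,u];s+='R' if (c[0]<8 or c[0]>172) and c[1]>130 else 'D' if c[2]<75 else 'W' if c[1]<90 else '.'
    print(h,s)
print(o['contact_force'],o['grip_force'],o['t'])
E
```

```text
t: 12.92
tool_pos: [0.5651, 0.1743, 0.045]
tool_rot: [-0.509, -3.1, 0.0]
contact_force: [-0.7, 0.3, -1.2]
opening: 0.0454
grip_force: 31.2
[0.56504055 0.17434883 0.04501242] 0.04578209601258313 31.210405520541826 13.075
 -118 .........ssDDDDDDDDDDDDDDDDss...........s
 -116 ........sssDDDDDDDDDDDDDDDDss.........sss
 -114 ssssssssssDDDDDDDDDDDDDDDDDss........sssD
 -112 sssssssDDDDDDDDDDDDDDDDDDDDss......sssDDD
 -110 ssssssssDDDDDDDDDDDDDDDDDDDss....sssDDDDD
 -108 sssssssssssDDDDDDDDDDDDDDDDssssssDDDDDDDD
 -106 .......sssssDDDDDDDDDDDDDDDssssDDDDDDDDDD
 -104 .......RRRssDDDDDDDDDDDDDDDDDDDDDDDDDDDDs
 -102 ......RRRRRDDDDDDDDDDDDDDDDDDDDDDDDDDDDss
 -100 .....sRRRRRRDDDDDDDDDDDDDDDDDDDDDDDDDDsss
  -98 .....sRRRRRRDDDDDDDDDDDDDDDDDDDDDDDDDDsss
  -96 .....sRRRRRDDDDDDDDDDDDDDDDDDDDDDDDDDssss
  -94 ....sRRRRRRDDDDDDDDDDDDDDDDDDDDDDDDDDssss
  -92 ....sRRRRRRRDDDDDDDDDDDDDDDDDDDDDDDDsssss
 -200 212 162 118  95  88  83  89  98 128 167 208 233 252 251 228 201 220 236 234 237 246 242 239 233 224 211
 -192  98  88  78  79  82  93 131 172 215 257 310 367 415 434 437 440 454 474 436 372 298 216 143 
[... 1362 characters left out ...]
202 197 172 152 132 109  85  72  58  53  56  55  57  59  64  69  78 107 134 203
  -80 193 175 155 128 101  83  64  47  50  51  54  57  59  60  61  65  69  76  88  99 147 194 253 330 416 384
  -72  51  41  38  44  49  52  56  59  60  63  66  69  77  89 103 133 162 236 321 392 364 341 304 260 226 213
12 WWWWWWWWWWWW..........
15 WWWWWWWWWWWW..........
18 WWWWWWWWWWWW..........
21 WWWWWWWWWWWW..........
24 WWWWWWWWWWWW..........
27 WWWWWW.RRRRRRRRRRRRRRR
30 WWWWDDRRRRRRRRRRRRRRRR
33 WWWWDDRRRRRRRRRRRRRRRR
36 WWWWDDRRRRRRRRRRRRRRRR
39 WWWWWWW.....RRRRRRRRRR
42 WWWWWWWWWWWWRRRRRRRRRR
45 WWWWWWWWWWWW.RRRRRRRRR
48 WWWWWWWWWWWW.RRRRRRRRR
[ 0.01983994 -0.16611184 -1.1823228 ] 31.20998496291577 13.125
```

Jaws straddle the card with about 6 mm clear on each side, level at z ≈ 0.076. The tip points are about 15 mm past the edge and the noses 24 mm past. I'll go 3 mm further, settle, check, and finish.

```bash
python3 -m pendant '[0,0,0,-0.005,0,0,0.4, 0,0,0,-0.01,0,0,0.4, 0,0,0,-0.01,0,0,0.4, 0,0,0,-0.01,0,0,0.4, 0,0,0,-0.01,0,0,0.4]' && python3 - <<'E'
exec(open('prof.py').read())
S=samp(np.arange(-160,-90,10),np.arange(-14,12,1),.15).sum(2)
for g in S:print(' '.join('%3d'%v for v in g))
print(o['contact_force'],o['wrist_torque'])
L=samp(np.arange(-110,-84,3),np.arange(-26,-2,1.5),p[2]+.0385)
for g in L:print(' '.join('%3d/%3d'%(v[0],v[1]) for v in g))
E
```

```text
t: 13.75
tool_pos: [0.568, 0.1734, 0.045]
tool_rot: [-0.509, -3.1, 0.0]
contact_force: [0.1, -0.1, 0.1]
opening: 0.0456
grip_force: 31.2
[0.56796449 0.17338176 0.04500698] 0.0455426742372776 31.209607697819592 13.9
206 206 206 205 203 201 203 205 222 254 290 340 394 425 436 442 453 464 453 406 349 301 259 237 236 237
206 206 206 206 205 204 202 204 214 225 286 359 411 428 442 446 449 442 400 360 318 276 246 244 242 243
206 206 207 208 207 205 204 211 219 269 338 398 426 451 458 457 460 480 487 443 381 328 287 255 246 246
208 208 207 207 207 206 206 206 222 258 305 370 426 451 456 460 470 481 444 377 315 237 162 133 134 142
207 206 207 208 208 205 201 207 226 250 338 419 456 462 468 468 474 474 454 424 358 281 227 191 164 152
208 208 210 211 210 207 208 215 222 286 355 404 429 452 450 448 453 462 468 440 411 384 360 340 338 338
209 209 209 209 208 208 209 212 248 301 358 409 451 453 444 441 449 459 437 412 379 327 277 239 209 190
[ 0.46229175  0.63683059 -0.24669459] [-0.04638626  0.05178612  0.04072828]
123/ 81 116/ 76  98/ 65  78/ 52  76/ 51  74/ 49  71/ 53  70/ 61  65/ 59  64/ 59  
[... 370 characters left out ...]
/ 42  66/ 48  65/ 58  68/ 65  74/ 70  78/ 73  79/ 74  79/ 74
202/121 181/102 176/ 73 177/ 46 197/ 34 205/ 27 189/ 25 149/ 25  97/ 29  70/ 40  56/ 51  65/ 61  73/ 68  78/ 73  80/ 74  80/ 75
200/115 182/ 92 166/ 62 181/ 43 202/ 28 209/ 30 201/ 33 158/ 33 111/ 37  68/ 45  61/ 55  69/ 66  75/ 71  79/ 74  79/ 74  80/ 74
196/111 169/ 82 165/ 56 184/ 35 201/ 30 216/ 33 190/ 36 156/ 40 108/ 47  74/ 54  68/ 62  71/ 68  77/ 73  80/ 75  80/ 75  80/ 75
191/107 171/ 82 174/ 51 186/ 32 208/ 31 211/ 32 197/ 35 156/ 39 110/ 46  79/ 53  65/ 61  71/ 68  76/ 73  80/ 75  80/ 75  80/ 74
179/ 97 165/ 66 159/ 35 188/ 31 209/ 29 213/ 33 196/ 35 159/ 37 113/ 44  69/ 53  69/ 63  72/ 70  77/ 73  79/ 74  78/ 72  68/ 62
```

No contact force, the card hasn't moved and the grip is holding at 31 N, so I'm handing in.

```bash
python3 -c "
from station import ctrl
print(ctrl.finish_job())"
```

```text
the job is handed in; nothing more can be done
None
```

I handed the job in at about 14 s: the middle-sized clamp is still held open (31 N) and level at about 75 mm, its jaws around the tall card's front edge with roughly 6 mm clear each side and the tips about 2 cm past it by camera estimate, and the force readings showed no contact with the card.

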